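Load a sample cartridge into the sloped feed chute

ROBOT

A 6-joint arm with a two-finger parallel gripper is mounted at the origin on the work surface. World frame = base frame: x ahead of the robot, y to its left, z up, the work surface at z = 0. Lengths are in mm, angles in rad, forces in N, time in s.
With the tool pointing down it reaches from about 400 to 825 mm from the base axis. Payload 7 kg.
Tool frame: the origin (TCP) lies at the very end of the fingers, on their centre line; the grasp point (between the pads) lies 19 mm behind it; z points along the fingers, y is the direction in which the jaws open and shut (so a half turn about z gives the same grasp; the last joint's range is limited). The gripper opens to 88 mm and grips with 3 to 60 N. Pads are 19 mm wide; open, the fingers measure 130 mm over their backs; the gripper's body (78 mm by 193 mm) begins 47 mm behind the grasp point.
Start: joints at [-1.052, 0.359, 0.012, 0, -1.224, -0.288], TCP at [154.385, -657.085, 226.561] pointing down, gripper open.
Joint ranges: [-3.07, 3.07], [-1.43, 2.12], [-1.02, 1.25], [-3.03, 1.67], [-3.05, -0], [-3.03, 3.03]. Speed limits (rad/s): [2.39, 2.39, 3.01, 3.14, 3.14, 3.14].

INTERFACE

Orientations are given as a unit quaternion [x, y, z, w].
In Python, from plant import bot gives the robot as it stands. Calls block until the motion is done:
- bot.move_ptp(position, orientation): joint-space move of the TCP to a pose.
- bot.line_to(position, velocity=150, ori=None): straight line of the TCP; ori=None keeps the orientation; velocity is the mean speed in mm/s.
- bot.move_joints(angles): joint-space move.
- bot.move_gripper(opening, force=None): finger opening in mm; force is the grip in N (None keeps the last); returns when the fingers have stopped.
- bot.pause(seconds).
- bot.solve_ik(position, orientation): joint angles nearest the present ones, or None.
- bot.read_state(): the state.
- bot.camera(name): name is "side" or "top" or "wrist"; returns the picture (384x512x3 uint8, red, green, blue); there is no depth.
- bot.get_calibration(name): a dict with "fx", "fy", "cx", "cy" (pixels), "view" (4x4, takes a point from world to camera coordinates); the wrist camera has in their place "T_tool_cam" (4x4, takes a point from camera to tool coordinates, whose origin is the TCP and whose axes are the flange's). Camera axes: x right, y up, looking along -z (the intrinsics and any distortion apply to the point x, -y, -z); pixel columns grow to the right and rows downward; lengths in mm; the calibration is good to about 2 mm. A picture is of the moment at which its call begins: read the wrist's pose just before it. get_calibration takes no time and is no camera call.
A pose or a line that the arm cannot do raises bot.Unreachable and nothing moves.
- bot.close_job(): hands the job in, once; it reports no verdict.
The state is a dict: "t": time; "joint_pos": joint angles; "qvel": joint speeds; "tau": joint torques, N m; "tcp_pos": TCP position; "eef_rot": TCP orientation; "contact_force": force on the tool from outside, world axes, zero at the start; "moment": the same for the moment, N m; "width": finger opening in mm.
Only numpy, scipy, OpenCV 4.12 (cv2) and the standard library are available. Lean on these libraries where they do the work, as an engineer would, in place of code of your own. Each camera call takes 0.05 s, during which the arm holds its last target. There are 200 camera calls.

TASK

Pick up the white sample cartridge from the bench, lay it lengthwise and flat in the open upper part of the sloped feed chute, between the side rails, and let go of it there. Then push it down the chute, under the bridge, until it rests against the stop at the lower end. Leave the other things on the bench where they are.

Things in the scene. Friction and masses are not known exactly. Their poses are not given: they have to be found in the camera images.
- cartridge: white plastic sample cartridge, a plain block 110 (its x) x 50 (its y) x 60 mm (its z), 0.2 to 0.4 kg, loose, standing on the bench with its long side level. Origin at the centre of its underside, z up. Either end may go first.
- lane: feed chute: fixed aluminium trough, floor 320 mm long, sloping down at 22 degrees away from the robot. Origin on the floor, on the centre line, at the upper, robot-side end; x runs down the slope, y left across it, z square to the floor. Side rails 15 mm high, 8 mm thick, 60 mm apart inside. Friction holds the cartridge where it is laid; 0.2 to 1.5 N push it down, steadily or it coasts a little.
- bridge (a point): grey bridge fixed over the chute, 60 mm long: lane x = 145 to 205 mm. This point: middle of its underside, lane (175, 0, 80) mm. Its posts stand outside the rails, 76 mm apart inside, 92 mm outside; the reader head on its plate reaches 112 mm above the floor.
- stop (a point): escapement stop: two fixed upright steel prongs 12 mm thick, 45 mm high, 16 mm either side of the centre line. This point: on the floor between their uphill faces, lane (290, 0, 0) mm. A cartridge against it has its centre at lane x = 235 mm and its uphill end at 180 mm, under the bridge.
- solvent_bottle: bystander: glass bottle with a dark cap, 72 mm in diameter, 150 mm high; origin at the centre of its base
- vial_box: bystander: flat grey box with a clear lid, 122 x 92 x 40 mm; origin at the centre of its underside
- jar: bystander: amber glass jar with a black cap, 64 mm in diameter, 90 mm high; origin at the centre of its base
Things that resemble listed ones, but are neither listed nor needed, are in the scene too. There is more than one size of the cartridge; the one meant has the size given above.

How it is judged (in metres and radians):
On the way:
1. the cartridge lies flat between the rails in the upper part of the chute, its centre at least 35 mm uphill of its place against the stop, at rest and let go (x of cartridge in the frame of lane between 0.045 and 0.2 m and z of cartridge in the frame of lane between -0.004 and 0.004 m and y of cartridge in the frame of lane between -0.01 and 0.01 m and angle between the x axis of cartridge and the x axis of lane, either way round below 0.12 rad and linear speed of cartridge below 0.01 m/s and contact force between the fingers and cartridge below 0.2 N), for 0.2 s.
At the end, for the whole second after the job is handed in: The cartridge lies flat and lengthwise between the chute's rails (within 4 mm of the floor, 0.12 rad of the lane), within 4 mm of resting against the stop, at rest; the bottle, box and jar are within 30 mm of where they began (x of cartridge in the frame of lane between 0.231 and 0.239 m and z of cartridge in the frame of lane between -0.004 and 0.004 m and y of cartridge in the frame of lane between -0.01 and 0.01 m and angle between the x axis of cartridge and the x axis of lane, either way round below 0.12 rad and angle between the z axis of cartridge and the z axis of lane, either way round below 0.08 rad and linear speed of cartridge below 0.01 m/s and distance of each of solvent_bottle, vial_box, jar from where it was at the start of the episode below 0.03 m); the robot touches nothing.
It fails at once if a bystander is moved more than 30 mm (distance of any of solvent_bottle, vial_box, jar from where it was at the start of the episode above 0.03 m).
It also fails if it takes over 72 s, if anything falls off the work surface, if the arm or the gripper's body presses on something with over 40 N, if the wrist force passes 120 N, or if a joint passes its speed limit or range.

## Working session

There is one attempt and no reset: what is moved stays moved. The work goes in short steps, each a Python script; the robot and the scene stay as the last script left them, time stands still between calls to the robot, and variables do not carry over. Pictures are saved under pics/ and viewed, about 8 in all and at most 12, crops included, and the job is handed in when it is done.

```bash
ls; mkdir -p pics
python3 - <<'E'
from plant import bot
import cv2, numpy as np
for n in ["top","side"]:
    cv2.imwrite(f"pics/{n}0.png",bot.camera(n)[:,:,::-1])
    c=bot.get_calibration(n); print(n,{k:np.round(v,3).tolist() for k,v in c.items()})
print({k:np.round(v,3).tolist() for k,v in bot.get_calibration("wrist").items()})
print(bot.read_state())
E
```

```text
pics
top {'fx': 410.726, 'fy': 410.726, 'cx': 251.014, 'cy': 187.264, 'view': [[-0.002, -1.0, 0.006, 44.862], [0.996, -0.001, 0.087, -520.573], [-0.087, 0.006, 0.996, -1130.369], [0.0, 0.0, 0.0, 1.0]]}
side {'fx': 404.95, 'fy': 404.95, 'cx': 253.548, 'cy': 191.725, 'view': [[-0.764, -0.645, -0.014, 424.504], [0.351, -0.434, 0.83, -261.264], [-0.541, 0.629, 0.558, -999.494], [0.0, 0.0, 0.0, 1.0]]}
{'fx': 287.527, 'fy': 287.527, 'cx': 255.556, 'cy': 192.737, 'T_tool_cam': [[-0.0, 0.959, 0.282, 76.805], [1.0, 0.0, -0.0, 0.221], [-0.0, 0.282, -0.959, -157.416], [0.0, 0.0, 0.0, 1.0]]}
{'t': 0.1, 'joint_pos': array([-1.05185041e+00,  3.59331030e-01,  1.11789845e-02, -3.07688668e-04,
       -1.22409856e+00, -2.88104624e-01]), 'qvel': array([ 0.00053839, -0.00060152,  0.00328656,  0.00049929,  0.00013388,
        0.00013374]), 'tau': array([-1.75230922e-03, -5.84162772e+01,  2.93752116e+01,  7.01553941e+00,
        1.01886241e-02, -8.06606204e-05]), 'tcp_pos': array([ 154.32117408, -656.68776836,  225.71873701]), 'eef_rot': array([-1.15112482e-01,  9.93352187e-01,  7.25536341e-04, -1.52485970e-04]), 'contact_force': array([ 1.18056569, -0.26653975, -0.40961393]), 'moment': array([-0.0492604 ,  0.02651087, -0.02143993]), 'width': 87.44435418355695}
```

View pics/top0.png

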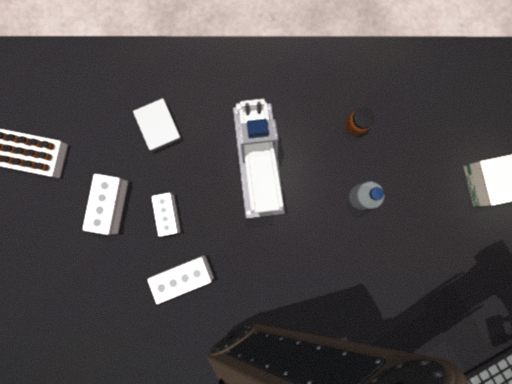

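View pics/side0.png

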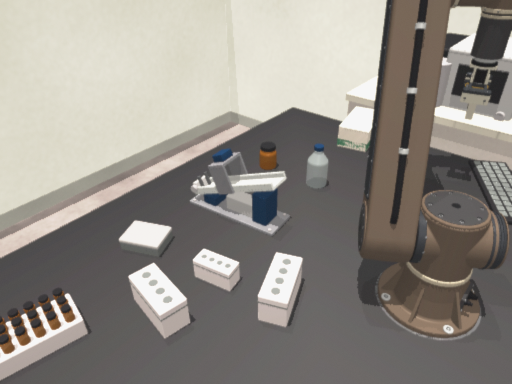

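Top view: chute at cols 235–283, rows 100–217 (high end near the robot). There are three white block candidates, at (105,204), (165,214) and (181,279). The vial box is at (157,124), jar at (359,123), bottle at (368,196). I'll zoom in to measure sizes.

Run:
```python
import cv2
a=cv2.imread("pics/top0.png")[90:310,75:295]
s=cv2.imread("pics/side0.png")[235:335,120:310]
cv2.imwrite("pics/t1.png",cv2.resize(a,(600*1,600),interpolation=cv2.INTER_CUBIC)) 
cv2.imwrite("pics/s1.png",cv2.resize(s,None,fx=4,fy=4,interpolation=cv2.INTER_CUBIC))
```

```text
(no output)
```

View pics/t1.png

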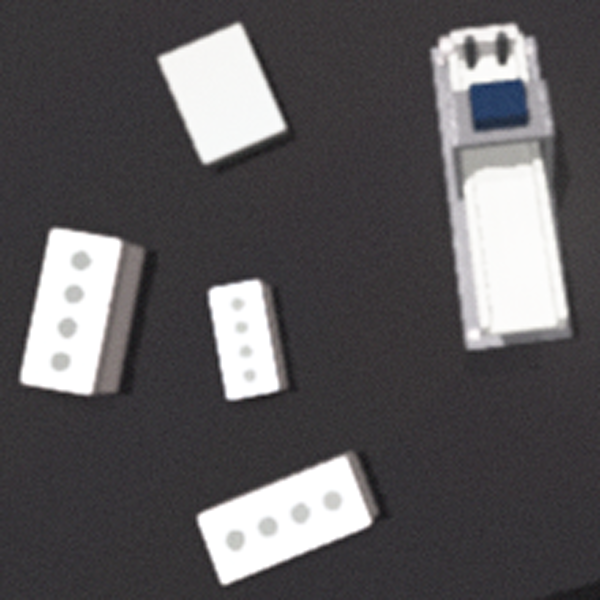

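View pics/s1.png

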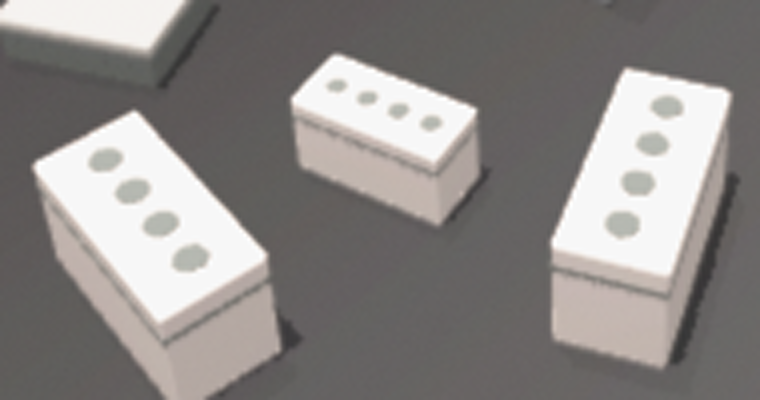

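```bash
cat > h.py <<'E'
import numpy as np
from scipy.optimize import least_squares
from scipy.spatial.transform import Rotation as R
from plant import bot
def proj(cal,P,view=None):
    V=cal["view"] if view is None else view
    p=np.atleast_2d(P)@V[:3,:3].T+V[:3,3]
    return np.c_[cal["cx"]+cal["fx"]*p[:,0]/-p[:,2], cal["cy"]-cal["fy"]*p[:,1]/-p[:,2]]
def ray(cal,px,z,view=None):
    V=cal["view"] if view is None else view
    px=np.atleast_2d(px).astype(float)
    d=np.c_[(px[:,0]-cal["cx"])/cal["fx"],-(px[:,1]-cal["cy"])/cal["fy"],-np.ones(len(px))]@V[:3,:3]
    c=-V[:3,:3].T@V[:3,3]
    return c+d*((z-c[2])/d[:,2])[:,None]
def wview(cal,st):
    T=np.eye(4);T[:3,:3]=R.from_quat(st["eef_rot"]).as_matrix();T[:3,3]=st["tcp_pos"]
    return np.linalg.inv(T@cal["T_tool_cam"])
def lanepose(p):  # x,y,z,yaw -> R,t
    return R.from_euler("ZY",[p[3],np.radians(22)]).as_matrix(),np.array(p[:3])
def box(cx,cy,yaw,d):
    c=np.array([[sx*d[0]/2,sy*d[1]/2,z] for z in(0,d[2]) for sx in(-1,1) for sy in(-1,1)])
    return c@R.from_euler("z",yaw).as_matrix().T+[cx,cy,0]
E
python3 - <<'E'
from h import *
T=bot.get_calibration("top");S=bot.get_calibration("side")
ct=lambda a:(np.array(a)+.5)*220/600-.5+[75,90]
cs=lambda a:(np.array(a)+.5)/4-.5+[120,235]
top={"A":[(52,229),(122,238),(95,395),(22,384)],"B":[(210,290),(263,280),(281,391),(229,400)],"C":[(198,516),(350,454),(374,517),(224,584)]}
# side-view corner of bench under each: bottom near corners; top near corners
side={"B":([437,165],[441,224]),"C":([667,278],[664,366]),"A":([163,325],[180,405])}
for k,v in top.items():
  bt=ray(S,cs(side[k][1]),0)[0]
  zs=np.linspace(30,100,701)
  e=[np.linalg.norm(proj(S,bt+[0,0,z])[0]-cs(side[k][0])) for z in zs]; hz=zs[np.argmin(e)]
  for h in (45,60,75):
    c=ray(T,ct(v),h); l=np.linalg.norm(np.roll(c,-1,0)-c,axis=1)
    print(k,h,"hside",hz,"edges",l.round(1),"ctr",c.mean(0).round(1))
E
```

```text
A 45 hside 68.7 edges [ 71.4 159.1  73.8 157.6] ctr [473.9 453.8  45. ]
A 60 hside 68.7 edges [ 70.4 157.   72.8 155.5] ctr [473.2 448.5  60. ]
A 75 hside 68.7 edges [ 69.5 154.9  71.8 153.4] ctr [472.5 443.1  75. ]
B 45 hside 52.400000000000006 edges [ 54.  112.9  52.4 112. ] ctr [444.6 280.1  45. ]
B 60 hside 52.400000000000006 edges [ 53.3 111.4  51.7 110.5] ctr [444.3 277.   60. ]
B 75 hside 52.400000000000006 edges [ 52.6 109.9  51.  109. ] ctr [444. 274.  75.]
C 45 hside 75.2 edges [161.3  66.3 160.5  71.2] ctr [269.3 236.7  45. ]
C 60 hside 75.2 edges [159.2  65.4 158.4  70.2] ctr [271.3 234.2  60. ]
C 75 hside 75.2 edges [157.   64.5 156.2  69.3] ctr [273.3 231.8  75. ]
```

B at (165,214) is the 110x50 one, so it's my cartridge. Next: a rough lane triangulation, then a wrist look.

Run:
```python
from h import *
import cv2
T=bot.get_calibration("top");S=bot.get_calibration("side")
f=lambda p:np.r_[proj(T,p)[0]-[266,213],proj(S,p)[0]-[283,177]]
r=least_squares(f,[450,0,150]);print(r.x,r.fun)
p=r.x
q=R.from_matrix(np.array([[-1,0,0],[0,1,0],[0,0,-1.]])).as_quat()
bot.move_ptp([p[0]-10,p[1]+10,p[2]+230],q)
st=bot.read_state();im=bot.camera("wrist")
np.save("w1.npy",np.r_[st["tcp_pos"],st["eef_rot"]]);print(st["t"],st["tcp_pos"])
cv2.imwrite("pics/w1.png",im[:,:,::-1])
cv2.imwrite("pics/w1v.png",cv2.resize(im[:,:,::-1],(800,600),interpolation=cv2.INTER_CUBIC))
```

```text
[442.39849042   7.63676425 181.63437446] [ 0.64389755  0.87135516 -1.2602259  -0.02486355]
2.7583 [432.48895272  17.27706078 411.42000575]
```

View pics/w1v.png

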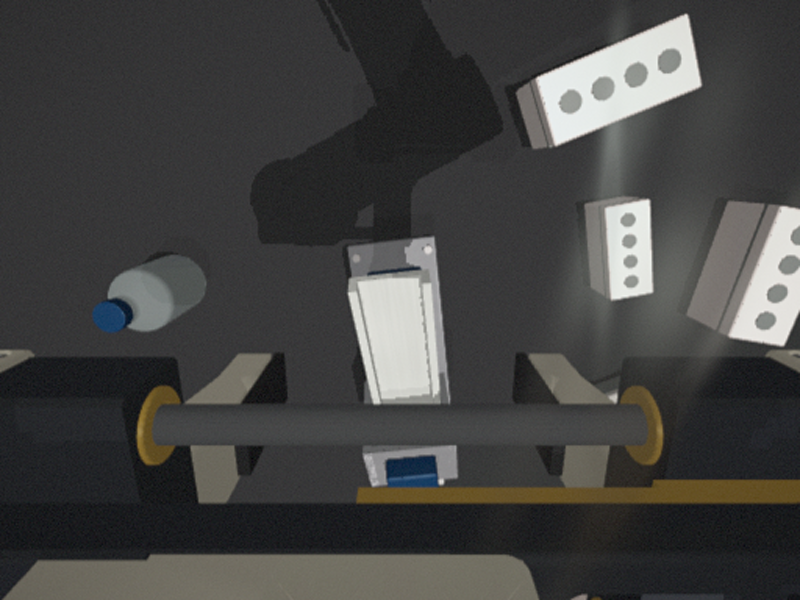

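Wrist view (rows grow away from robot, columns towards +y): cartridge top face around (630,248), chute channel around cols 350–450, rows 275–490. I'll zoom the chute for the fit.

Run:
```python
import cv2
a=cv2.imread("pics/w1.png")[145:265,215:300]
b=cv2.imread("pics/w1.png")[120:200,367:425]
a=cv2.resize(a,None,fx=5,fy=5,interpolation=cv2.INTER_CUBIC);b=cv2.resize(b,None,fx=5,fy=5,interpolation=cv2.INTER_CUBIC)
b=cv2.copyMakeBorder(b,0,200,0,0,cv2.BORDER_CONSTANT)
a=cv2.convertScaleAbs(a,alpha=1.1)
import numpy as np;cv2.imwrite("pics/w1c.png",np.hstack([a,b]));print(a.shape,b.shape)
```

```text
(600, 425, 3) (600, 290, 3)
```

View pics/w1c.png

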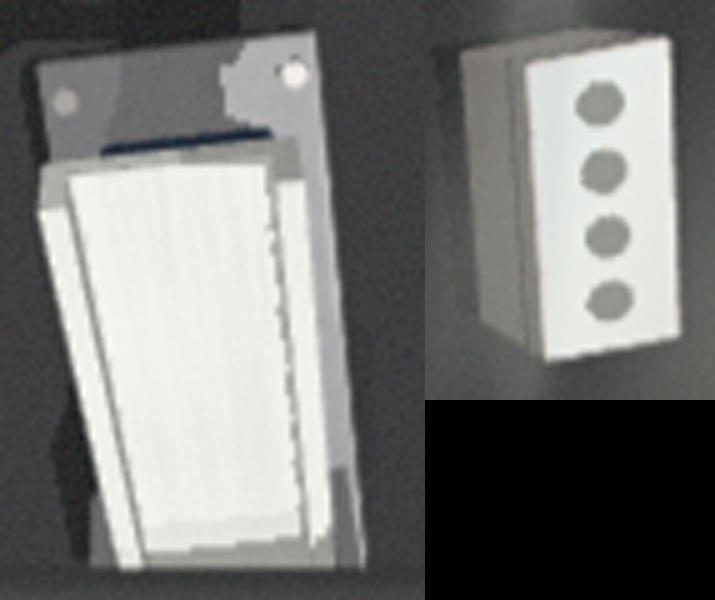

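Run:
```python
from h import *
T=bot.get_calibration("top");W=bot.get_calibration("wrist")
w=np.load("w1.npy");V=wview(W,dict(tcp_pos=w[:3],eef_rot=w[3:]))
c1=lambda a:(np.array(a,float)+.5)/5-.5+[215,145]
c2=lambda a:(np.array(a,float)-[425,0]+.5)/5-.5+[367,120]
ct=lambda a:(np.array(a,float)+.5)*220/600-.5+[75,90]
Lp=np.array([[0,-38,15],[0,-30,15],[0,-30,0],[0,30,0],[0,30,15],[0,38,15]])
Li=c1([(40,210),(66,207),(70,178),(268,165),(277,181),(303,180)])
ln=[((-38),(120,568)),(38,(332,540)),(30,(310,545))]
P=np.array([[296,16,25],[296,-16,25]]);Pi=ct([(472,52),(502,47)])
def f(p,sep=False):
    Rl,t=lanepose(p);r=[(proj(W,Lp@Rl.T+t,V)-Li)]
    for y,px in ln:
        a,b=proj(W,np.array([[100,y,15],[200,y,15]])@Rl.T+t,V);d=(b-a)/np.linalg.norm(b-a);e=c1(px)-a
        r.append(np.array([[d[0]*e[1]-d[1]*e[0],0]]))
    r.append(.5*(proj(T,P@Rl.T+t)-Pi)); r=np.vstack(r)
    return r if sep else r.ravel()
s=least_squares(f,[440,5,160,.1],loss="soft_l1");print("lane",s.x.round(3));print(f(s.x,1).round(2).tolist())
Ci=c2([(527,66),(669,38),(680,335),(546,360),(463,52),(482,322)])
topB=ct([(210,290),(263,280),(281,391),(229,400)])
def g(p,sep=0):
    b=box(*p,(110,50,60)) # order z,sx,sy
    i=[4,5,7,6,0,2]
    return np.r_[(proj(W,b[i],V)-Ci).ravel(),(proj(T,b[[7,6,4,5]])-topB).ravel()]
c=least_squares(g,[444,277,.15],loss="soft_l1");print("cart",c.x.round(3));print(g(c.x).round(1).tolist())
np.save("est.npy",np.r_[s.x,c.x])
Rl,t=lanepose(s.x);print("stop",(Rl@[290,0,0]+t).round(1))
# reachability
q0=R.from_matrix(Rl@np.diag([-1,1,-1])).as_quat()
print("place",bot.solve_ik(Rl@[90,0,20]+t,q0))
for a in (30,35,40):
  al=np.radians(a);z=np.array([np.cos(al),0,-np.sin(al)]);y=np.array([0,1,0.]);x=np.cross(y,z)
  q=R.from_matrix(Rl@np.c_[x,y,z]).as_quat()
  for X in(0,20,100,180): print(a,X,bot.solve_ik(Rl@[X,0,25]+t,q))
```

```text
lane [4.54116e+02 7.12200e+00 1.55347e+02 1.14000e-01]
[[-0.01, 0.11], [0.29, 0.1], [-0.19, -0.19], [0.55, -2.13], [-0.42, 0.66], [-0.06, 0.23], [0.0, 0.0], [-0.14, 0.0], [-0.18, 0.0], [-0.43, -0.24], [-0.14, 0.03]]
cart [4.45084e+02 2.79987e+02 1.92000e-01]
[-0.5, -0.5, 0.2, -0.6, 0.2, 0.3, -0.4, 0.3, -1.3, -0.2, -0.8, -0.3, -0.7, -0.1, -1.9, -0.0, -1.3, -0.7, -0.6, -0.3]
stop [721.2  37.8  46.7]
place [ 0.33142424  0.45887688 -0.070077   -0.08178911 -1.41812716 -1.76021177]
30 0 None
30 20 None
30 100 None
30 180 None
35 0 None
35 20 None
35 100 None
35 180 None
40 0 None
40 20 None
40 100 None
40 180 None
```

Run:
```python
from h import *
e=np.load("est.npy");Rl,t=lanepose(e[:4])
print(bot.read_state()["joint_pos"].round(3))
for fl in (1,-1):
  for a in (30,35,40,45,50,55,60,68,80,90):
    al=np.radians(a);z=np.array([np.cos(al),0,-np.sin(al)]);y=np.array([0,fl,0.]);x=np.cross(y,z)
    q=R.from_matrix(Rl@np.c_[x,y,z]).as_quat()
    o=[]
    for X in range(0,200,20):
      s=bot.solve_ik(Rl@[X,0,25]+t,q); o.append("-" if s is None else "%.2f"%s[5])
    print(fl,a,o)
```

```text
[ 0.499 -0.126 -0.139  0.    -1.558 -2.07 ]
1 30 ['-', '-', '-', '-', '-', '-', '-', '-', '-', '-']
1 35 ['-', '-', '-', '-', '-', '-', '-', '-', '-', '-']
1 40 ['-', '-', '-', '-', '-', '-', '-', '-', '-', '-']
1 45 ['-2.32', '-2.31', '-2.30', '-2.29', '-2.28', '-2.27', '-2.27', '-2.26', '-2.26', '-2.25']
1 50 ['-2.18', '-2.15', '-2.13', '-2.12', '-2.10', '-2.08', '-2.07', '-2.06', '-2.04', '-2.03']
1 55 ['-2.07', '-2.05', '-2.03', '-2.01', '-1.99', '-1.98', '-1.97', '-1.95', '-1.94', '-1.93']
1 60 ['-1.99', '-1.97', '-1.95', '-1.94', '-1.92', '-1.91', '-1.90', '-1.89', '-1.88', '-1.87']
1 68 ['-1.90', '-1.89', '-1.87', '-1.86', '-1.85', '-1.84', '-1.83', '-1.82', '-1.82', '-1.81']
1 80 ['-1.82', '-1.82', '-1.81', '-1.80', '-1.79', '-1.78', '-1.78', '-1.77', '-1.77', '-1.76']
1 90 ['-1.79', '-1.78', '-1.77', '-1.77', '-1.76', '-1.76', '-1.75', '-1.75', '-1.75', '-1.74']
-1 30 ['-', '-', '-', '-', '-', '-', '-', '-', '-', '-']
-1 35 ['-', '-', '-', '-', '-', '-', '-', '-', '-', '-']
-1 40 ['-', '-', '-', '-', '-', '-', '-', '-', '-', '-']
-1 45 ['0.82', '0.83', '0.85', '0.86', '0.86', '0.87', '0.87', '0.88', '0.89', '0.89']
-1 50 ['0.97', '0.99', '1.01', '1.03', '1.04', '1.06', '1.07', '1.09', '1.10', '1.11']
-1 55 ['1.08', '1.10', '1.11', '1.13', '1.15', '1.16', '1.18', '1.19', '1.20', '1.21']
-1 60 ['1.15', '1.17', '1.19', '1.20', '1.22', '1.23', '1.24', '1.25', '1.26', '1.27']
-1 68 ['1.24', '1.25', '1.27', '1.28', '1.29', '1.30', '1.31', '1.32', '1.32', '1.33']
-1 80 ['1.32', '1.33', '1.33', '1.34', '1.35', '1.36', '1.36', '1.37', '1.37', '1.38']
-1 90 ['1.35', '1.36', '1.37', '1.37', '1.38', '1.38', '1.39', '1.39', '1.40', '1.40']
```

Run:
```python
from h import *
e=np.load("est.npy");Rl,t=lanepose(e[:4])
def q(a,az=0,fl=1):
    al=np.radians(a);z=np.array([np.cos(al),0,-np.sin(al)]);y=np.array([0,fl,0.]);x=np.cross(y,z)
    return R.from_matrix(Rl@R.from_euler("z",az,degrees=True).as_matrix()@np.c_[x,y,z]).as_quat()
for a in (60,50,45,43,42,41):
  for X in (40,175):
    s=bot.solve_ik(Rl@[X,0,20]+t,q(a));print(a,X,None if s is None else s.round(2))
for az in (-25,-15,15,25):
  for fl in(1,-1):
    print(az,fl,[a for a in range(20,46,2) if bot.solve_ik(Rl@[175,0,20]+t,q(a,az,fl)) is not None],[a for a in range(20,46,2) if bot.solve_ik(Rl@[40,0,20]+t,q(a,az,fl)) is not None])
```

```text
60 40 [ 0.46  0.04 -0.6   0.07 -0.8  -1.96]
60 175 [ 0.38  0.3  -0.4   0.05 -0.74 -1.87]
50 40 [ 0.51 -0.06 -0.8   0.23 -0.55 -2.14]
50 175 [ 0.41  0.22 -0.62  0.21 -0.44 -2.04]
45 40 [ 0.51 -0.11 -0.93  0.4  -0.4  -2.31]
45 175 [ 0.39  0.19 -0.78  0.47 -0.24 -2.28]
43 40 [ 0.5  -0.12 -0.99  0.51 -0.33 -2.41]
43 175 [ 0.23  0.17 -0.94  1.05 -0.05 -2.72]
42 40 None
42 175 None
41 40 None
41 175 None
-25 1 [40, 42, 44] []
-25 -1 [40, 42, 44] []
-15 1 [20, 22, 24, 26, 42] []
-15 -1 [20, 22, 24, 26, 42, 44] []
15 1 [20, 22, 24, 26, 28, 30, 32, 34, 36, 38, 40, 42, 44] [20, 22, 24, 26, 28, 30, 32, 34, 36, 38, 40, 42, 44]
15 -1 [22, 24, 26, 28, 30, 32, 34, 36, 38, 40, 42, 44] [20, 22, 24, 26, 28, 30, 32, 34, 36, 38, 40, 42, 44]
25 1 [20, 22, 24, 26, 28, 30, 32, 34, 36, 38, 40, 42, 44] [20, 22, 24, 26, 28, 30, 32, 34, 36, 38, 40, 42, 44]
25 -1 [24, 26, 28, 30, 32, 34, 36, 38, 40, 42, 44] [22, 24, 26, 28, 30, 32, 34, 36, 38, 40, 42, 44]
```

```bash
cat >> h.py <<'E'
def pushq(Rl,a,az=0,fl=1,roll=0):
    al=np.radians(a);z=np.array([np.cos(al),0,-np.sin(al)]);y=np.array([0,fl,0.]);x=np.cross(y,z)
    return (R.from_matrix(Rl)*R.from_euler("z",az,degrees=True)*R.from_matrix(np.c_[x,y,z])*R.from_euler("z",roll,degrees=True)).as_quat()
E
python3 - <<'E'
from h import *
e=np.load("est.npy");Rl,t=lanepose(e[:4])
for az in (0,3,6,9,12,15):
  for fl in (1,-1):
   for a in (25,30,34):
    s=[bot.solve_ik(Rl@[X,0,20]+t,pushq(Rl,a,az,fl)) for X in (20,60,100,140,175)]
    print(az,fl,a,["-" if v is None else "ok" for v in s], "" if s[-1] is None else s[-1].round(2), "" if s[0] is None else s[0].round(2))
E
```

```text
0 1 25 ['-', '-', '-', '-', '-']  
0 1 30 ['-', '-', '-', '-', '-']  
0 1 34 ['-', '-', '-', '-', '-']  
0 -1 25 ['-', '-', '-', '-', '-']  
0 -1 30 ['-', '-', '-', '-', '-']  
0 -1 34 ['-', '-', '-', '-', '-']  
3 1 25 ['-', '-', '-', '-', '-']  
3 1 30 ['-', '-', '-', '-', '-']  
3 1 34 ['-', '-', '-', '-', '-']  
3 -1 25 ['-', '-', '-', '-', '-']  
3 -1 30 ['-', '-', '-', '-', '-']  
3 -1 34 ['-', '-', '-', '-', '-']  
6 1 25 ['-', '-', '-', '-', '-']  
6 1 30 ['-', '-', '-', '-', '-']  
6 1 34 ['-', '-', '-', '-', '-']  
6 -1 25 ['-', '-', '-', '-', '-']  
6 -1 30 ['-', '-', '-', '-', '-']  
6 -1 34 ['-', '-', '-', '-', '-']  
9 1 25 ['-', '-', '-', '-', 'ok'] [ 0.24  0.17 -0.59 -0.71 -0.08 -0.89] 
9 1 30 ['-', '-', '-', '-', '-']  
9 1 34 ['-', '-', '-', '-', '-']  
9 -1 25 ['-', '-', '-', '-', 'ok'] [ 0.24  0.17 -0.59 -0.71 -0.08  2.26] 
9 -1 30 ['-', '-', '-', '-', '-']  
9 -1 34 ['-', '-', '-', '-', '-']  
12 1 25 ['-', '-', 'ok', 'ok', 'ok'] [ 0.12  0.18 -0.51 -0.91 -0.24 -0.59] 
12 1 30 ['-', 'ok', 'ok', 'ok', 'ok'] [ 0.24  0.17 -0.56 -0.56 -0.19 -1.01] 
12 1 34 ['ok', 'ok'
[... 359 characters left out ...]
  1.37]
15 1 25 ['ok', 'ok', 'ok', 'ok', 'ok'] [ 0.04  0.19 -0.46 -0.99 -0.34 -0.44] [ 0.19 -0.17 -0.75 -0.66 -0.3  -0.88]
15 1 30 ['ok', 'ok', 'ok', 'ok', 'ok'] [ 0.15  0.19 -0.49 -0.71 -0.31 -0.78] [ 0.32 -0.18 -0.82 -0.37 -0.28 -1.25]
15 1 34 ['ok', 'ok', 'ok', 'ok', 'ok'] [ 0.21  0.19 -0.51 -0.53 -0.33 -0.99] [ 0.34 -0.17 -0.81 -0.27 -0.34 -1.36]
15 -1 25 ['ok', 'ok', 'ok', 'ok', 'ok'] [ 0.04  0.19 -0.46 -0.99 -0.34  2.7 ] [ 0.19 -0.17 -0.75 -0.66 -0.3   2.26]
15 -1 30 ['ok', 'ok', 'ok', 'ok', 'ok'] [ 0.15  0.19 -0.49 -0.71 -0.31  2.36] [ 0.32 -0.18 -0.82 -0.37 -0.28  1.89]
15 -1 34 ['ok', 'ok', 'ok', 'ok', 'ok'] [ 0.21  0.19 -0.51 -0.53 -0.33  2.15] [ 0.34 -0.17 -0.81 -0.27 -0.34  1.78]
```

```bash
cat > opt.py <<'E'
from h import *
import itertools
e=np.load("est.npy");Rl,t=lanepose(e[:4])
B=np.array(list(itertools.product(np.linspace(-39,39,7),np.linspace(-96.5,96.5,25),np.linspace(-66,-190,6))))
F=np.array(list(itertools.product((-10,10),np.linspace(-21,21,5),np.linspace(-66,0,12))))
obs=[((145,-46,80),(205,46,112)),((145,38,-30),(205,46,80)),((145,-46,-30),(205,-38,80)),((0,30,-30),(320,38,15)),((0,-38,-30),(320,-30,15)),((0,-30,-30),(320,30,0))]
def dist(P):
    m=1e9
    for lo,hi in obs:
        d=np.maximum(np.array(lo)-P,P-np.array(hi)); o=np.linalg.norm(np.maximum(d,0),axis=1); i=np.minimum(d.max(1),0)
        m=min(m,(o+i).min())
    return m
def geom(a,az,roll,zt,cx=180):
    M=Rl.T@R.from_quat(pushq(Rl,a,az,-1,roll)).as_matrix()
    f=F@M.T; k=np.argmax(f[:,0]); p=np.array([cx-f[k,0],-f[k,1]*.5,zt])
    return M,p,f[k]+p,dist(B@M.T+p),dist(F@M.T+p)
if __name__=="__main__":
    res=[]
    for a,az,roll,zt in itertools.product(range(24,48,2),range(0,19,3),range(-20,21,4),(14,20,26,32)):
        M,p,c,db,df=geom(a,az,roll,zt)
        if c[2]<52 and abs(c[1])<15: res.append((min(db,df,8),a,az,roll,zt,db,df,p,c))
    res.sort(key=lambda r:-r[0]); n=0
    for r in res:
        q=pushq(Rl,r[1],r[2],-1,r[3])
        if all(bot.solve_ik(Rl@(r[7]-[d,0,0])+t,q) is not None for d in(0,75,150)):
            print([np.round(v,1) for v in r]); n+=1
            if n>7: break
E
python3 opt.py
```

```text
[np.float64(6.3), np.int64(24), np.int64(15), np.int64(4), np.int64(32), np.float64(6.3), np.float64(7.2), array([171.1,  10. ,  32. ]), array([180. , -10. ,  39.8])]
[np.float64(5.4), np.int64(24), np.int64(15), np.int64(0), np.int64(32), np.float64(5.4), np.float64(7.0), array([170.6,   9.6,  32. ]), array([180. ,  -9.6,  41.1])]
[np.float64(5.3), np.int64(26), np.int64(15), np.int64(8), np.int64(32), np.float64(5.3), np.float64(7.0), array([171.3,  10.3,  32. ]), array([180. , -10.3,  38.3])]
[np.float64(5.1), np.int64(26), np.int64(15), np.int64(4), np.int64(32), np.float64(5.1), np.float64(7.2), array([170.8,  10. ,  32. ]), array([180. , -10. ,  39.6])]
[np.float64(5.1), np.int64(24), np.int64(18), np.int64(4), np.int64(32), np.float64(5.1), np.float64(7.5), array([170. ,   9.8,  32. ]), array([180. ,  -9.8,  39.8])]
[np.float64(5.0), np.int64(24), np.int64(18), np.int64(0), np.int64(32), np.float64(5.0), np.float64(7.4), array([169.6,   9.4,  32. ]), array([180. ,  -9.4,  41.1])]
[np.float64(5.0), np.int64(28), np.int64(15), np.int64(16), np.int64(32), np.float64(5.0), np.float64(5.5), array([172.3,  10.8,  32. ]), array([180. , -10.8,  35.4])]
[np.float64(4.7), np.int64(26), np.int64(18), np.int64(12), np.int64(32), np.float64(4.7), np.float64(6.8), array([170.8,  10.4,  32. ]), array([180. , -10.4,  36.9])]
```

Run:
```python
from h import *
import cv2
e=np.load("est.npy");Rl,t=lanepose(e[:4]);cx,cy,yw=e[4:]
q=(R.from_euler("z",yw)*R.from_matrix(np.diag([-1.,1,-1]))).as_quat()
bot.move_ptp([cx,cy,130],q); bot.line_to([cx,cy,22],120)
print(bot.read_state()["contact_force"].round(1)); bot.move_gripper(40,20); bot.pause(.2)
s=bot.read_state();print("w",s["width"],s["tcp_pos"],s["contact_force"].round(1))
bot.line_to([cx,cy,320],200)
q0=R.from_matrix(Rl@np.diag([-1.,1,-1])).as_quat()
bot.move_ptp(Rl@[90,0,150]+t,q0)
bot.line_to(Rl@[90,0,60]+t,100)
s=bot.read_state();print(s["t"],"w",s["width"],"F",s["contact_force"].round(2),(Rl.T@(s["tcp_pos"]-t)).round(1))
im=bot.camera("side")
cv2.imwrite("pics/s2.png",cv2.resize(im[100:300,130:400,::-1],(800,592),interpolation=cv2.INTER_CUBIC))
```

```text
[-0.1  0.2  0.5]
w 49.8632305652243 [445.11838983 280.07914782  22.06848306] [ 0.3 -0.2  3.1]
10.0417 w 49.71841380384325 F [-6.58  0.64  3.58] [88.7  0.4 59.9]
```

View pics/s2.png

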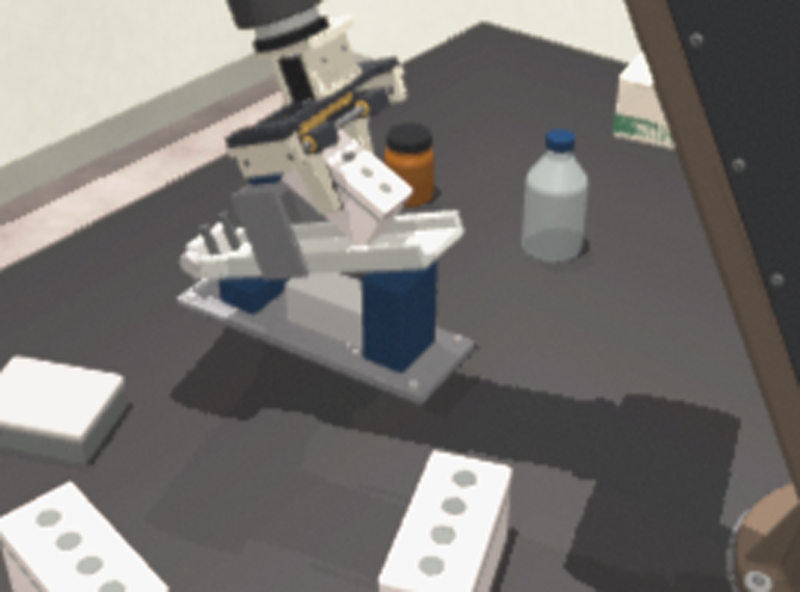

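The side view shows the cartridge gripped over the chute. Its downhill end touches the bridge edge: -6.6 N in x, because at x=90 the end sits at 145. I'll back uphill and re-check.

Run:
```python
from h import *
import cv2
e=np.load("est.npy");Rl,t=lanepose(e[:4])
bot.line_to(Rl@[70,0,60]+t,60);bot.pause(.3)
s=bot.read_state();print(s["t"],"w",s["width"],"F",(Rl.T@s["contact_force"]).round(2),(Rl.T@(s["tcp_pos"]-t)).round(1))
im=bot.camera("side");cv2.imwrite("pics/s3.png",im[:,:,::-1])
tp=bot.camera("top");cv2.imwrite("pics/t3.png",tp[:,:,::-1])
a=cv2.resize(im[130:200,225:300,::-1],(560,523),interpolation=cv2.INTER_CUBIC)
cv2.imwrite("pics/s3c.png",a)
```

```text
10.875 w 49.99092839536185 F [ 0.31  0.02 -2.49] [70.2 -0.  59.8]
```

View pics/s3c.png

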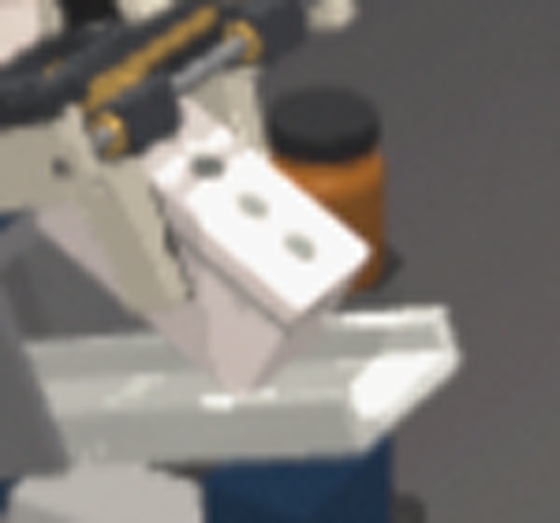

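The cartridge has pitched in the grip from touching the bridge, uphill end low: top corners at (370,250) and (290,325), bottom corner at (245,388). I'll fit the pitch and check whether the tool can counter-rotate.

Run:
```python
from h import *
e=np.load("est.npy");Rl,t=lanepose(e[:4]);S=bot.get_calibration("side")
st=bot.read_state();g=Rl.T@(st["tcp_pos"]-t)+[0,0,19]
im=lambda a:(np.array(a,float)+.5)/7.467-.5+[225,130]
O=im([(370,250),(290,325),(245,388),(150,177)])
C=np.array([[-55,-25,19],[-55,25,19],[-55,25,-41]])
def f(p):
    ry=R.from_euler("y",p[0]).as_matrix(); P=lambda c:proj(S,((np.atleast_2d(c)+[p[1],0,p[2]])@ry.T+g+[0,0,0])@Rl.T+t)
    r=(P(C)-O[:3]).ravel(); a,b=P([[-55,25,19],[40,25,19]]);d=(b-a)/np.linalg.norm(b-a);w=O[3]-a
    return np.r_[r,d[0]*w[1]-d[1]*w[0],(p[1])/5,(p[2])/5]
for p0 in(-.4,0,.4):
    s=least_squares(f,[p0,0,0]);print(s.x.round(3),s.cost.round(2),f(s.x).round(1))
for phi in np.radians([-20,-25,-30]):
  q=R.from_matrix(Rl@R.from_euler("y",-phi).as_matrix()@np.diag([-1.,1,-1])).as_quat()
  print(phi,bot.solve_ik(Rl@[60,0,60]+t,q),bot.solve_ik(Rl@[60,0,25]+t,q))
```

```text
[-0.884 -2.006  8.486] 8.29 [-0.4  0.4  0.9 -2.1 -1.5  2.4  0.3 -0.4  1.7]
[-0.884 -2.006  8.486] 8.29 [-0.4  0.4  0.9 -2.1 -1.5  2.4  0.3 -0.4  1.7]
[-0.884 -2.006  8.486] 8.29 [-0.4  0.4  0.9 -2.1 -1.5  2.4  0.3 -0.4  1.7]
-0.3490658503988659 [ 0.30209808  0.62291943  0.18809607 -0.13071777 -1.85785148 -1.74840023] [ 0.30538189  0.63062208  0.12164153 -0.13048474 -1.78394461 -1.74142801]
-0.4363323129985824 [ 0.29610675  0.67709178  0.23890205 -0.1424365  -1.94115822 -1.74747526] [ 0.29922343  0.68534172  0.173268   -0.1411941  -1.86762377 -1.73932939]
-0.5235987755982988 [ 0.29087676  0.73015488  0.2861952  -0.15455026 -2.02205597 -1.74813428] [ 0.29386839  0.7391165   0.22157465 -0.15213938 -1.94893145 -1.73872103]
```

The fit gives about 50° of pitch from the bridge contact. I'll set it back on free bench, pivot it upright about its low edge, let go and regrasp.

Run:
```python
from h import *
import cv2
e=np.load("est.npy");Rl,t=lanepose(e[:4]);yw=e[6]
q=(R.from_euler("z",yw)*R.from_matrix(np.diag([-1.,1,-1]))).as_quat()
d=np.array([np.cos(yw),np.sin(yw),0]);p0=np.array([430,270,0.])
bot.line_to(Rl@[45,0,170]+t,150)
bot.move_ptp(p0+[0,0,130],q)
z=62;bot.line_to(p0+[0,0,z],120);bot.pause(.2)
b=bot.read_state()["contact_force"][2];print("base",b)
while z>30:
    z-=2;bot.line_to(p0+[0,0,z],40);F=bot.read_state()["contact_force"][2]
    if F-b>3: break
print("touch z",z,F)
bot.move_gripper(40,10)
cz=z+19; r=np.hypot(cz,11); a0=np.arctan2(cz,11); off=0
for a in np.linspace(a0,np.radians(40),9)[1:]:
    bot.line_to(p0+d*(r*np.cos(a)-11)+[0,0,r*np.sin(a)-19+off],50)
    s=bot.read_state();F=s["contact_force"];off+= -1.5 if F[2]-b<2 else (1.5 if F[2]-b>12 else 0)
    print(round(np.degrees(a)),F.round(1),s["tcp_pos"].round(1),round(s["width"],1))
print(bot.read_state()["t"])
im=bot.camera("side");im2=bot.camera("top")
A=cv2.resize(im[180:320,150:320,::-1],(510,420),interpolation=cv2.INTER_CUBIC)
cv2.imwrite("pics/s4.png",A)
```

```text
base -2.3173054906207398
touch z 46 3.8895719938565594
75 [ 1.6 -1.1  3.3] [436.2 271.4  45.1] 50.0
70 [ 2.4 -0.5  1.8] [441.5 272.4  43.1] 49.5
65 [ 1.8 -0.   0.8] [446.7 273.4  40.7] 49.7
60 [ 2.   0.4 -0.2] [451.7 274.3  37.9] 50.1
55 [ 1.3  0.8 -0.8] [456.3 275.   34.7] 49.9
50 [2.2 1.1 0. ] [461.  276.   29.8] 50.0
45 [ 2.1  0.7 -0.9] [464.8 276.6  25.6] 50.2
40 [-0.2 -0.2 -2.4] [468.6 277.3  19.8] 49.9
18.4333
```

View pics/s4.png

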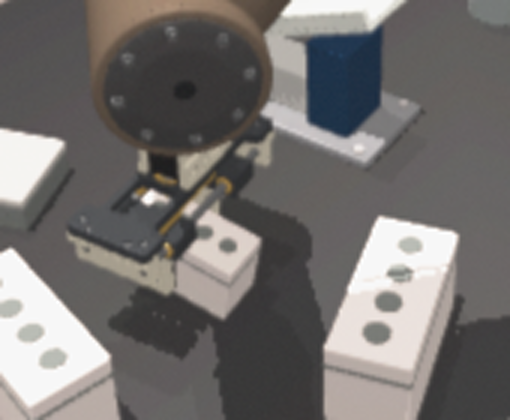

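It looks level again on the bench. I'll release, back up and measure.

Run:
```python
from h import *
import cv2
e=np.load("est.npy");yw=e[6]
bot.move_gripper(88);p=bot.read_state()["tcp_pos"]
bot.line_to([p[0],p[1],120],150);bot.line_to([p[0]-40,p[1]-80,240],200);bot.pause(.2)
W=bot.get_calibration("wrist");st=bot.read_state();im=bot.camera("wrist");V=wview(W,st)
ex=proj(W,[473,278,60],V)[0];print("t",st["t"],"expected px",ex)
g=cv2.cvtColor(im,cv2.COLOR_RGB2GRAY);x0,y0=max(int(ex[0])-90,0),max(int(ex[1])-90,0)
c=g[y0:y0+180,x0:x0+180]
m=(c>185).astype(np.uint8)
n,l,s,ce=cv2.connectedComponentsWithStats(m)
for i in range(1,n):
    if s[i,4]>800:
        pts=np.argwhere(l==i)[:,::-1]
        bx=cv2.boxPoints(cv2.minAreaRect(pts.astype(np.float32)))+[x0,y0];w=ray(W,bx,60,V)
        print(s[i,4],bx.round(0).tolist(),w.mean(0).round(1),np.linalg.norm(np.roll(w,-1,0)-w,axis=1).round(1),w.round(0)[:,:2].tolist())
cv2.imwrite("pics/w5.png",im[:,:,::-1])
```

```text
t 21.275 expected px [311.53353282 221.09659803]
3099 [[290.0, 256.0], [294.0, 173.0], [334.0, 175.0], [331.0, 258.0]] [467.8 277.7  60. ] [110.   48.8 110.4  53.2] [[526.0, 263.0], [418.0, 242.0], [410.0, 290.0], [518.0, 315.0]]
```

View pics/w5.png

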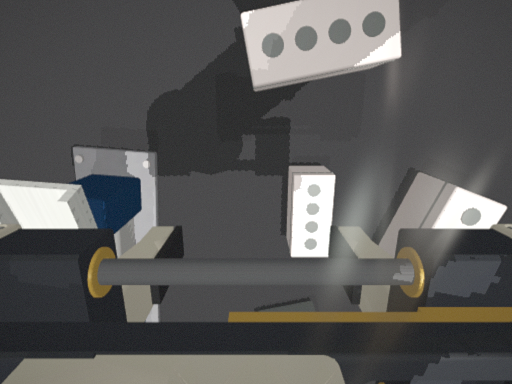

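The cartridge stands flat, top face centred at pixel (312,215), measuring 110x50 at (468,278), yaw 0.19. I'll regrasp and place it at lane x=70, so its end is 20 mm short of the bridge.

Run:
```python
from h import *
import cv2
e=np.load("est.npy");Rl,t=lanepose(e[:4]);yw=e[6]
q=(R.from_euler("z",yw)*R.from_matrix(np.diag([-1.,1,-1]))).as_quat()
c=[468,278]
bot.move_ptp([*c,120],q);bot.line_to([*c,22],150);bot.move_gripper(40,25);bot.pause(.1)
print("w",bot.read_state()["width"])
bot.line_to([*c,300],250)
q0=R.from_matrix(Rl@np.diag([-1.,1,-1])).as_quat();L=lambda *a:Rl@np.array(a,float)+t
bot.move_ptp(L(68,0,150),q0);bot.line_to(L(68,0,34),100);bot.pause(.2)
b=Rl.T@bot.read_state()["contact_force"];print("base",b.round(2));z=34
while z>14:
    z-=1.5;bot.line_to(L(68,0,z),30);s=bot.read_state();F=Rl.T@s["contact_force"]-b
    if F[2]>3: break
print("touch z",z,F.round(1),(Rl.T@(s["tcp_pos"]-t)).round(1))
bot.move_gripper(88);bot.pause(.4)
bot.line_to(L(68,0,z+5),40);bot.line_to(L(68,0,150),150)
bot.line_to(L(-20,0,170),200)
print(bot.read_state()["t"])
im=bot.camera("side");W=bot.get_calibration("wrist");w=bot.camera("wrist");tp=bot.camera("top")
A=cv2.resize(im[130:230,170:310,::-1],(490,350),interpolation=cv2.INTER_CUBIC)
B=cv2.resize(tp[90:230,220:300,::-1],(200,350),interpolation=cv2.INTER_CUBIC)
cv2.imwrite("pics/s6.png",np.hstack([A,B]))
```

```text
w 49.890585340971235
base [-0.13 -0.62 -2.29]
touch z 25.0 [-1.2  1.9  7. ] [68.  -0.  26.3]
31.975
```

View pics/s6.png

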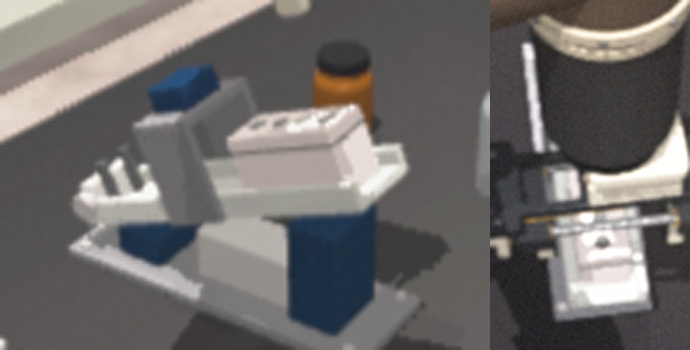

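The cartridge lies in the chute uphill of the bridge, uphill end near (360,165) in the crop. Floor contact came about 3.5 mm above my estimate, so I'll shift the lane frame and check the push path.

Run:
```python
from opt import *
e[:3]+=Rl@[-.5,0,3.5];np.save("est.npy",e);t=e[:3]
for a,az,roll,zt in((24,15,4,32),(26,15,4,33),(28,15,8,32),(30,15,8,30),(24,18,4,32)):
    M,p,c,db,df=geom(a,az,roll,zt);q=pushq(Rl,a,az,-1,roll)
    o=[None if (s:=bot.solve_ik(Rl@(p-[180-x,0,0])+t,q)) is None else s.round(2).tolist() for x in(-30,-10,20,60,180)]
    print(a,az,roll,zt,round(db,1),round(df,1),p.round(1),c.round(1));print(o[0],o[1],o[2],o[3] is not None,o[4])
    print(" hi",bot.solve_ik(Rl@(p-[210,0,-110])+t,q))
```

```text
24 15 4 32 6.3 7.2 [171.1  10.   32. ] [180.  -10.   39.8]
None None None True [0.08, 0.16, -0.47, -0.96, -0.32, 2.57]
 hi [ 0.46678906 -0.46946355 -0.83632946  0.01975667 -0.41944673  1.33721881]
26 15 4 33 5.1 7.2 [170.8  10.   33. ] [180.  -10.   40.6]
None None [0.43, -0.26, -0.95, -0.15, -0.13, 1.53] True [0.13, 0.15, -0.49, -0.84, -0.3, 2.42]
 hi [ 0.45537551 -0.45130636 -0.79364044 -0.01044034 -0.47847254  1.37269194]
28 15 8 32 3.5 7.1 [171.1  10.3  32. ] [180.  -10.3  38.2]
None None [0.43, -0.25, -0.93, -0.15, -0.19, 1.47] True [0.17, 0.16, -0.5, -0.73, -0.29, 2.21]
 hi [ 0.44696289 -0.4323295  -0.76010674 -0.0299976  -0.52785962  1.32612687]
30 15 8 30 1.7 7.2 [170.9  10.3  30. ] [180.  -10.3  36. ]
None [0.48, -0.35, -0.99, 0.01, -0.25, 1.26] [0.42, -0.24, -0.9, -0.16, -0.24, 1.47] True [0.2, 0.16, -0.51, -0.63, -0.29, 2.1]
 hi [ 0.43901289 -0.41434274 -0.73077068 -0.0454076  -0.57423454  1.34512423]
24 18 4 32 5.1 7.5 [170.    9.8  32. ] [180.   -9.8  39.8]
[0.26, -0.36, -0.83, -0.52, -0.38, 2.01] [0.17, -0.28, -0.76, -0.65, -0.42, 2.2] [0.1, -0.19, -0.69, -0.76, -0.43, 2.36] True [0.01, 0.17, -0.44, -1.02, -0.42, 2.69]
 hi [ 0.32021816 -0.41597013 -0.69149455 -0.28532802 -0.53161624  1.72806027]
```

Run:
```python
from opt import *
import cv2
M,p,c,db,df=geom(24,18,4,32);q=pushq(Rl,24,18,-1,4);t=np.load("est.npy")[:3]
P=lambda x,z=0:Rl@(p+[x-180,0,z])+t
bot.move_gripper(0)
bot.move_ptp(P(-30,110),q)
bot.line_to(P(-25,0),120);bot.pause(.2)
s=bot.read_state();b=s["contact_force"];print("t",s["t"],b.round(2),(Rl.T@(s["tcp_pos"]-t)).round(1))
im=bot.camera("side")
bot.line_to(P(100,0),35)
s=bot.read_state();print("t",s["t"],(Rl.T@(s["contact_force"]-b)).round(2),s["width"],(Rl.T@(s["tcp_pos"]-t)).round(1))
im2=bot.camera("side")
cut=lambda i:cv2.resize(i[100:240,150:310,::-1],(400,350),interpolation=cv2.INTER_CUBIC)
cv2.imwrite("pics/s7.png",np.hstack([cut(im),cut(im2)]))
```

```text
t 37.775 [-0.53  0.07  0.9 ] [-35.    9.9  32.3]
t 41.55 [ 0.53  0.03 -0.74] 0.7125617163297746 [90.   9.8 32. ]
```

View pics/s7.png

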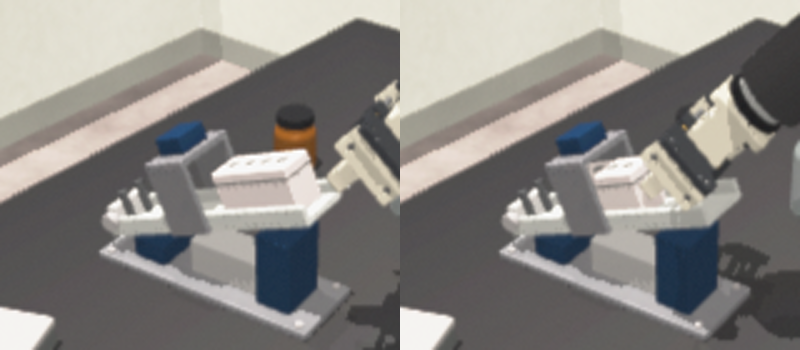

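Right panel: the fingers push the cartridge under the bridge with the gripper body clear of it. I'll carry on, then creep to the stop by force.

Run:
```python
from opt import *
import cv2
M,p,c,db,df=geom(24,18,4,32);q=pushq(Rl,24,18,-1,4);t=np.load("est.npy")[:3]
P=lambda x,z=0:Rl@(p+[x-180,0,z])+t
b=np.array([-.53,.07,.9])
x=168;bot.line_to(P(x),28)
while x<186:
    s=bot.read_state();F=Rl.T@(s["contact_force"]-b);print(x,round(s["t"],1),F.round(1),(Rl.T@(s["tcp_pos"]-t)).round(1))
    if F[0]<-4: break
    x+=1.5;bot.line_to(P(x),15)
```

```text
168 44.2 [ 0.7 -0.5 -1. ] [158.    9.8  32.1]
169.5 44.4 [ 0.8 -0.7 -1.3] [159.6   9.7  32. ]
171.0 44.7 [ 0.4 -0.1 -0.2] [161.1   9.7  32. ]
172.5 44.9 [ 0.8  0.8 -1.3] [162.6   9.8  32. ]
174.0 45.2 [ 1.1  0.4 -0.4] [164.1   9.8  32. ]
175.5 45.4 [ 1.   0.2 -1.4] [165.6   9.8  32. ]
177.0 45.7 [-0.1 -0.3 -0.6] [167.1   9.7  32. ]
178.5 45.9 [ 0.6 -0.8 -0.5] [168.6   9.7  32. ]
180.0 46.2 [ 1.1 -0.1 -0.6] [170.1   9.8  32. ]
181.5 46.4 [-0.2 -1.1 -1.2] [171.6   9.7  32. ]
183.0 46.7 [-8.9 -0.3  3.1] [172.3  10.   31.8]
```

The force jumped to 8.9 N against the motion where the stop is expected. Before handing in I'll retreat and check numerically, using intensity profiles from a close wrist view over the stop, to exclude a gripper–bridge touch.

```bash
cat > chk.py <<'E'
from opt import *
import cv2
t=np.load("est.npy")[:3]
W=bot.get_calibration("wrist");st=bot.read_state();im=bot.camera("wrist");V=wview(W,st)
print("t",st["t"],(Rl.T@(st["tcp_pos"]-t)).round(1));g=cv2.cvtColor(im,cv2.COLOR_RGB2GRAY).astype(np.float32)
print("px of stop top",proj(W,Rl@[290,0,60]+t,V).round(0))
xs=np.arange(262,316,2.)
print("x    ",*["%4d"%v for v in xs])
for y in(-22,-16,-12,0,12,16,22):
    q=proj(W,np.c_[xs,0*xs+y,0*xs+60]@Rl.T+t,V).astype(np.float32)
    print("%5d"%y,*["%4d"%v for v in cv2.remap(g,q[:,:1],q[:,1:],cv2.INTER_LINEAR).ravel()])
xs=np.r_[300:300]; ys=np.arange(-40,41,4.)
for X in(230,260,280): 
    q=proj(W,np.c_[0*ys+X,ys,0*ys+60]@Rl.T+t,V).astype(np.float32)
    print("across",X,*["%4d"%v for v in cv2.remap(g,q[:,:1],q[:,1:],cv2.INTER_LINEAR).ravel()])
cv2.imwrite("pics/w8.png",im[:,:,::-1])
E
python3 - <<'E'
from opt import *
M,p,c,db,df=geom(24,18,4,32);q=pushq(Rl,24,18,-1,4);t=np.load("est.npy")[:3]
P=lambda x,z=0:Rl@(p+[x-180,0,z])+t
bot.line_to(P(178),40);bot.line_to(P(-25),130);bot.line_to(P(-30,110),150)
qv=R.from_matrix(Rl@np.diag([1.,-1,-1])).as_quat()
bot.move_ptp(Rl@[150,0,190]+t,qv);bot.line_to(Rl@[253,0,150]+t,120);bot.pause(.2)
import chk
E
sed -i 's/^if __name__.*/if __name__=="__main__":/' opt.py; python3 chk.py
```

```text
t 51.9917 [252.5   0.  151.1]
px of stop top [[256. 155.]]
x      262  264  266  268  270  272  274  276  278  280  282  284  286  288  290  292  294  296  298  300  302  304  306  308  310  312  314
  -22  227  220  219  218  211  210  211  210  211  210  232  214  217  227  228  227  228  234  235  235  234  224  193  197  197  198  198
  -16  255  255  244  217  216  217  219  220  220  217  217  217  217  190  157  110  113  112  111  110   83  191  196  197  197  197  213
  -12  255  255  246  216  217  218  217  217  217  217  216  218  216  187  159  114   96   98   98  101   74   80  190  198  198  198  199
    0  250  206  136  132  131  131  147  216  218  217  217  218  210  176  152  173  172  205  210  210  210  209  195  198  197  199  199
   12  255  252  235  223  233  249  255  243  217  217  216  252  252  177  155  147  149  101   99   87   74   81  194  198  198  198  198
   16  255  255  255  255  255  255  255  244  216  216  216  230  248  172  149  126  145  139   98  100   80   98  193  198  199  198  199
   22  255  255  255  255  255  255  255  222  216  21
[... 1269 characters left out ...]
  175  153  150  148  100  100   88   72   79  190  199  199  199  199
   16  255  255  255  255  255  255  255  246  216  217  216  227  247  171  154  127  158  141   98   99   81  106  193  198  198  198  199
   22  255  255  255  255  255  255  255  223  216  217  220  255  239  165  171  173  181  204  209  252  227  205  195  197  197  198  199
across 230   91   95  169  208  176  255  255  255  255  255  255  255  255  255  255  255  255  230  199   85   62
across 260   64   82  215  255  194  247  255  255  255  255  255  255  255  255  255  255  255  255  205  119   57
across 280   70  198  219  255  193  209  217  217  217  217  217  217  217  216  217  217  216  216  204  140   62
```

```bash
sed -i 's/np.arange(262,316,2.)/np.arange(282,308,1.)/; s/(-22,-16,-12,0,12,16,22)/(-20,-17,-14,-11,0,11,14,17,20)/; /across/d; /^for X/d; /ys,0\*ys/d' chk.py
sed -i '/^xs=np.r_/d' chk.py
python3 - <<'E'
from opt import *
t=np.load("est.npy")[:3]
bot.line_to(Rl@[213,0,150]+t,100);bot.pause(.2)
import chk
E
```

```text
t 52.8417 [213.5  -0.  149.3]
px of stop top [[256. 108.]]
x      282  283  284  285  286  287  288  289  290  291  292  293  294  295  296  297  298  299  300  301  302  303  304  305  306  307
  -20  231  231  230  231  231  231  233  233  234  232  227  204  185  196  211  231  234  234  212  184  207  218  218  218  218  217
  -17  235  235  235  236  234  222  201  181  133  108  108  110  110  112  109  109  129  193  211  182  207  218  217  218  217  217
  -14  235  235  235  235  234  220  186  111   97  107  112  111  112  111  113  111  109  137  176  184  209  218  218  217  218  218
  -11  235  235  235  235  232  217  188  162   98  104  112  112  112  112  113  117  151  198  197  183  208  218  217  217  217  217
    0  216  216  216  216  210  192  185  210  210  210  210  210  213  227  231  231  231  231  209  188  207  217  217  217  217  218
   11  216  216  216  214  199  182  203  186  111   84   88   90   93   90   91  128  182  206  187  178  191  197  197  197  197  198
   14  216  217  216  214  198  182  190  124   94   96   97  100   98   97   98   97  103  150  186  178  190  197  197  197  196  198
   17  216  216  216  213  197  184  200  158  100   96   97   98   98   98   99   98  103  146  184  178  191  197  196  196  197  198
   20  216  216  216  211  193  184  201  205  190  147  114  107  103  108  118  153  191  204  187  178  192  197  197  197  197  198
```

Seen from straight above, the cartridge's top edge lies about 0.5–2 mm from the prong faces. That is inside the 4 mm tolerance, and it is square within about 0.03 rad. Last, I'll check that the bystanders haven't moved and hand in.

Run:
```python
from plant import bot
import cv2
for n,L in(("top",{"box":(157,124),"jar":(359,123),"bottle":(368,196)}),("side",{"box":(147,237),"jar":(268,156),"bottle":(318,168)})):
    a=cv2.imread(f"pics/{n}0.png");b=cv2.cvtColor(bot.camera(n),cv2.COLOR_RGB2BGR)
    for k,(u,v) in L.items():
        r=cv2.matchTemplate(b[v-40:v+40,u-40:u+40],a[v-22:v+22,u-22:u+22],cv2.TM_CCOEFF_NORMED);_,m,_,l=cv2.minMaxLoc(r)
        print(n,k,round(m,2),"shift px",l[0]-18,l[1]-18)
s=bot.read_state();print(s["t"],s["contact_force"].round(2))
bot.close_job()
```

```text
top box 0.56 shift px 3 17
top jar 0.93 shift px 0 0
top bottle 1.0 shift px 0 0
side box 1.0 shift px 0 0
side jar 1.0 shift px 0 0
side bottle 0.7 shift px -4 4
52.9917 [ 0.32 -0.29 -0.84]
the job is handed in; nothing more can be done
```

The cartridge is in the chute, pushed under the bridge to the stop, and the job was handed in at 53 s of the 72 s allowed. I gripped the 110 x 50 x 60 block, laid it flat at lane x ≈ 68 mm, and let go. I then pushed it with closed, tilted fingers until the force jumped to about 9 N near the expected stop position.

- **Mishap on the first placing:** I aimed too far downhill, and the cartridge caught the bridge at about 7 N and pitched roughly 50° in the grip. I set it back on the bench, pivoted it flat, measured it again and regrasped. The second placing worked.
- **Cartridge against the stop:** the close wrist view was read as brightness profiles, because my picture allowance was used up. It puts the end face about 0.5–2 mm from the prongs, inside the 4 mm allowed but not a perfectly flush reading. The yaw is about 0.03 rad.
- **What the force jump means:** the wrist images back the stop as its cause. By my geometry the gripper body cleared the bridge by only about 3 mm, so a light touch there can't be fully ruled out.
- **Bystanders:** the jar showed no shift in either camera. The bottle showed none from the top and the box none from the side. The opposite views of those two matched poorly (top view of the box 0.56, side view of the bottle 0.70). I think the arm or its shadow was in the way, but I did not confirm that.
- **At hand-in:** the contact force was at noise level, with the gripper in free air above the chute.

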